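Work a tight locating plug out of a board fixture

ROBOT

A 6-joint arm with a two-finger parallel gripper is mounted at the origin on the work surface. World frame = base frame: x ahead of the robot, y to its left, z up, the work surface at z = 0. Lengths are in mm, angles in rad, forces in N, time in s.
With the tool pointing down it reaches from about 275 to 750 mm from the base axis. Payload 10.2 kg.
Tool frame: the origin (TCP) lies at the very end of the fingers, on their centre line; the grasp point (between the pads) lies arm.grip_depth behind it (arm.grip_depth is the distance from the TCP to the grasp point, in mm); z points along the fingers, y is the direction in which the jaws open and shut (so a half turn about z gives the same grasp; the last joint's range is limited). The gripper opens to 85 mm and grips with 20 to 120 N. Pads are 22 mm wide; open, the fingers measure 114 mm over their backs; the gripper's body (76 mm by 85 mm) begins 54 mm behind the grasp point. The pads swing forward as they close: fully open they stand 13 mm farther back than shut.
Start: joints at [0.995, 0.313, 1.498, -0, 1.331, -0.223], TCP at [181.414, 492.666, 231.294] pointing down, gripper open.
Joint ranges: [-2.94, 2.94], [-0.97, 2.17], [0.19, 2.56], [-1.23, 4.37], [0.02, 3.11], [-2.88, 2.88]. Speed limits (rad/s): [2.39, 2.39, 3.01, 3.14, 3.14, 3.14].

INTERFACE

Orientations are given as a rotation vector (axis times angle).
In Python, from plant import arm gives the robot as it stands.
- The arm moves only by the tool jog_arm, never from a script. Its argument "plan" is a list that holds one entry, the list of rows, each a list of 5 numbers: the opening, from 0 (shut) to 1 (fully open), then the shift along the tool's x, y, z in m, then the turn about the tool's z in degrees. A call has 1 to 10 rows; each row is the pose to reach, as a shift and turn from the pose commanded when the call began, along the tool's axes at that moment; what a row does not reach only later rows make up. A row lasts 1/8 s, in which the tool goes at most 62.5 mm and 10.7 degrees, less where a joint would pass 70% of its speed; a pose out of reach is approached as far as the arm can. A call with a gripper value outside its range is refused whole. The fingers move at their own pace and stop on an object; the grip force is fixed at half the most. Time passes only in rows, so rows that repeat a pose let the fingers close. It gives the time, the measured TCP pose, the force and the opening at its end, in the units of the state.
- arm.observe(): the state, without advancing time (a new reading comes with each control period).
- arm.capture(name): name is "scene" or "top" or "wrist"; returns the picture (384x512x3 uint8, red, green, blue); there is no depth.
- arm.get_calibration(name): a dict with "intrinsics" (3x3 intrinsics, pixels), "pose" (4x4, takes a point from camera to world coordinates); the wrist camera has in their place "T_tool_cam" (4x4, takes a point from camera to tool coordinates, whose origin is the TCP and whose axes are the flange's). Camera axes: x right, y down, z forward; pixel columns grow to the right and rows downward; lengths in mm; the calibration is good to about 2 mm. A picture is of the moment at which its call begins: read the wrist's pose just before it. get_calibration takes no time and is no camera call.
- arm.sign_off(): hands the job in, once; it reports no verdict.
The state is a dict: "t": time; "joint_pos": joint angles; "dq": joint speeds; "joint_efforts": joint torques, N m; "tcp_pos": TCP position; "tool_rot": TCP orientation; "contact_force": force on the tool from outside, world axes, zero at the start; "moment": the same for the moment, N m; "grip_width": finger opening in mm.
Only numpy, scipy, OpenCV 4.12 (cv2) and the standard library are available. Lean on these libraries where they do the work, as an engineer would, in place of code of your own. Each camera call takes 0.05 s, during which the arm holds its last target.

TASK

Take the plug with the straight bar handle out of the board fixture; it is friction-tight, so pull up while you twist it, first about 25 degrees clockwise seen from above and then to about 25 degrees anticlockwise of where it stood, so that it creeps up some 5 to 10 mm and is still in its socket after both twists, and only then draw it right out. Set it down gently in the shallow grey tray, without dropping it, and let go. Leave the round-knobbed plug seated in the fixture.

Things in the scene. Friction and masses are not known exactly. Their poses are not given: they have to be found in the camera images.
- bar_plug_grip (a point): Centre of the bar handle of the steel plug to take out (0.2 kg). Bar 12 mm thick (its x), 48 mm long (its y), 22 mm tall; grip it across the thickness from above. Below: neck 14 mm in diameter, 14 mm high; flange 48 mm wide, 6 mm thick, resting on the fixture; shank 24 mm in diameter, 30 mm long, in the socket, free once risen 30 mm. Foot 61 mm below this point; z up out of the socket.
- bar_plug_end (a point): Middle of the bar's end face at its own +y end, 24 mm from the plug's axis, level with bar_plug_grip. At the start the bar lies along the fixture's y within 3 degrees, this end to +y; turning the plug clockwise (from above) carries it to the fixture's +x. Spring jaws hold the shank: a straight pull takes about 16 to 25 N, less while it turns.
- fixture: Fixed dark grey metal fixture; origin on the bench under the middle of its socket block, z up. Block 56 mm (x) by 140 mm (y), 44 mm high, with two like sockets at x = 0, y = -36 and +36 mm: the bar plug in one, a round-knobbed plug in the other. On its +x side a green circuit board on a base plate, out to x = 120 mm, below 30 mm. Seated, bar_plug_grip is 75 mm above the origin.
- knob_plug_grip (a point): Centre of the round knob (34 mm in diameter, 22 mm tall) of the other steel plug, which stays seated; below the knob it is the same as the bar plug, and just as high.
- tray: Fixed shallow grey open tray, 150 mm (x) by 190 mm (y), 28 mm high, walls and floor 4 mm thick; origin at the centre of its underside. A small loose steel collar (22 mm wide, 12 mm high) lies in its -x, -y corner. Standing in the tray, the plug has bar_plug_grip 65 mm above this origin; it may stand or lie.
Not all that is in view belongs to the job. Leave any purple look-alike of the fixture alone.

How it is judged (in metres and radians):
On the way, in this order (a step that is already met when the one before it is completed fails the run):
1. the bar plug is turned at least 12 degrees clockwise (seen from above) while it is still in its socket, risen less than 20 mm (x of bar_plug_end in the frame of fixture above 0.005 m and z of bar_plug_grip in the frame of fixture below 0.095 m and horizontal distance between bar_plug_grip and fixture below 0.046 m), for 0.05 s.
2. it is then turned back to at least 12 degrees anticlockwise of square, pulled up 2 to 25 mm by now and so still in its socket (x of bar_plug_end in the frame of fixture below -0.005 m and z of bar_plug_grip in the frame of fixture between 0.077 and 0.1 m and horizontal distance between bar_plug_grip and fixture below 0.046 m), for 0.05 s.
3. the plug, still held, is lowered into the tray until it is within 20 mm of standing on the floor (x of bar_plug_grip in the frame of tray between -0.075 and 0.075 m and y of bar_plug_grip in the frame of tray between -0.095 and 0.095 m and z of bar_plug_grip in the frame of tray below 0.085 m and contact force between the fingers and bar_plug above 1 N), for 0.05 s.
At the end, for the whole second after the job is handed in: The bar plug rests released and still on the floor of the tray, standing or lying, the centre of its bar within the tray's outline (75 mm by 95 mm either side of its middle) and less than 70 mm above the tray's underside; the knob plug is within 8 mm of where it was (x of bar_plug_grip in the frame of tray between -0.075 and 0.075 m and y of bar_plug_grip in the frame of tray between -0.095 and 0.095 m and z of bar_plug_grip in the frame of tray below 0.07 m and linear speed of bar_plug below 0.03 m/s and distance of knob_plug_grip from where it was at the start of the episode below 0.008 m); the robot touches nothing.
It fails at once if the round-knobbed plug is pulled or knocked more than 12 mm from its place (distance of knob_plug_grip from where it was at the start of the episode above 0.012 m).
It also fails if it takes over 51 s, if anything falls off the work surface, if the arm or the gripper's body presses on something with over 40 N, if the wrist force passes 120 N, or if a joint passes its speed limit or range.

## Working session

There is one attempt and no reset: what is moved stays moved. The work goes in short steps, Python scripts to look and compute and a tool call to move; the robot and the scene stay as the last step left them, time stands still between calls to the robot, and variables do not carry over. Pictures are saved under pics/ and viewed, and the job is handed in when it is done.

Besides the shell and the picture viewer there is one more tool, called after ">>>" as a command line: name --argument value ..., lists and objects as JSON in quotes. jog_arm: Moves the arm, as the interface text tells. Its arguments: {"type":"object","properties":{"plan":{"type":"array","items":{"type":"array","items":{"type":"array","items":{"type":"number"}}}}},"required":["plan"]}

```bash
mkdir -p pics; ls; python3 - <<'E'
from plant import arm
import cv2,numpy as np
print(arm.observe(), arm.grip_depth)
for n in ["scene","top","wrist"]:
    im=arm.capture(n); cv2.imwrite(f"pics/{n}0.png",im[:,:,::-1])
    print(n,{k:np.round(v,3).tolist() for k,v in arm.get_calibration(n).items()})
E
```

```text
pics
{'t': 0.0, 'joint_pos': array([ 9.94595704e-01,  3.13449244e-01,  1.49847018e+00,  1.74999937e-05,
        1.33101925e+00, -2.23352694e-01]), 'dq': array([ 0.00144271, -0.00041779,  0.00266122,  0.0008875 ,  0.00027354,
        0.0002203 ]), 'joint_efforts': array([-3.91747235e-04, -4.12252343e+01, -2.59744102e+01, -2.20333741e-04,
        4.15917064e-03,  4.02602410e-06]), 'tcp_pos': array([181.25633787, 492.42684636, 230.72301584]), 'tool_rot': array([-5.51293124e-01, -3.09229474e+00,  1.93687662e-03]), 'contact_force': array([-0.51063998,  0.18056133, -0.2085694 ]), 'moment': array([-0.03564184,  0.00312887,  0.03181863]), 'grip_width': 85.59371446361473} 18.700000000000003
scene {'intrinsics': [[451.32, 0.0, 252.839], [0.0, 451.32, 188.49], [0.0, 0.0, 1.0]], 'pose': [[0.592, 0.544, -0.594, 1200.638], [0.806, -0.414, 0.424, -370.621], [-0.015, -0.73, -0.683, 998.503], [0.0, 0.0, 0.0, 1.0]]}
top {'intrinsics': [[352.079, 0.0, 247.908], [0.0, 352.079, 195.334], [0.0, 0.0, 1.0]], 'pose': [[0.03, -0.998, 0.058, 351.082], [-0.999, -0.031, -0.013, 219.821], [0.015, -0.058, -0.998, 1126.451], [0.0, 0.0, 0.0, 1.0]]}
wrist {'intrinsics': [[274.733, 0.0, 254.917], [0.0, 274.733, 191.928], [0.0, 0.0, 1.0]], 'T_tool_cam': [[0.001, -0.949, -0.315, 81.634], [1.0, 0.0, 0.002, 1.276], [-0.001, -0.315, 0.949, -143.259], [0.0, 0.0, 0.0, 1.0]]}
```

View pics/scene0.png

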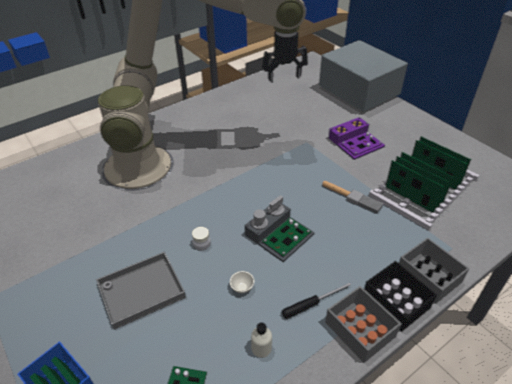

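View pics/top0.png

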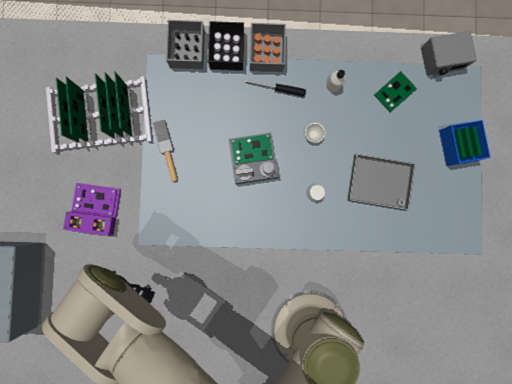

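View pics/wrist0.png

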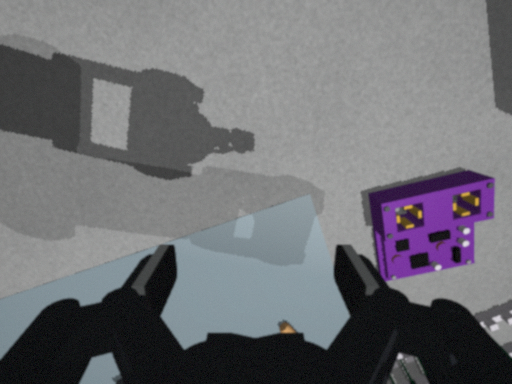

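The scene view shows the dark fixture with its green board at about (280,225), the tray at (142,288) and a purple look-alike at (355,138). In the top view the fixture is at (253,160), with plugs at about (243,172) and (268,168), and the tray is at (380,182), collar at (402,202). I'll enlarge the fixture crops next.

```bash
python3 - <<'E'
import cv2,numpy as np
a=cv2.imread("pics/top0.png")[125:195,220:290]; b=cv2.imread("pics/scene0.png")[185:265,235:325]
a=cv2.resize(a,(400,400),interpolation=cv2.INTER_CUBIC); b=cv2.resize(b,(400,400),interpolation=cv2.INTER_CUBIC)
cv2.imwrite("pics/crop0.png",np.hstack([a,b]))
c=cv2.imread("pics/top0.png")[145:220,340:420]
cv2.imwrite("pics/crop_tray.png",cv2.resize(c,None,fx=6,fy=6,interpolation=cv2.INTER_CUBIC))
E
```

```text
(no output)
```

View pics/crop0.png

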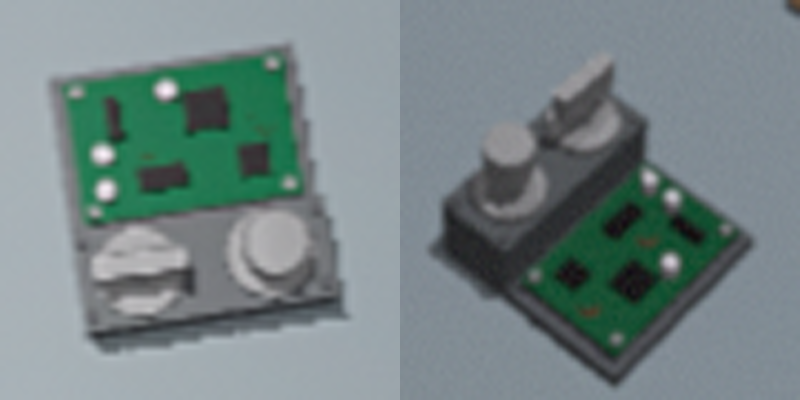

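View pics/crop_tray.png

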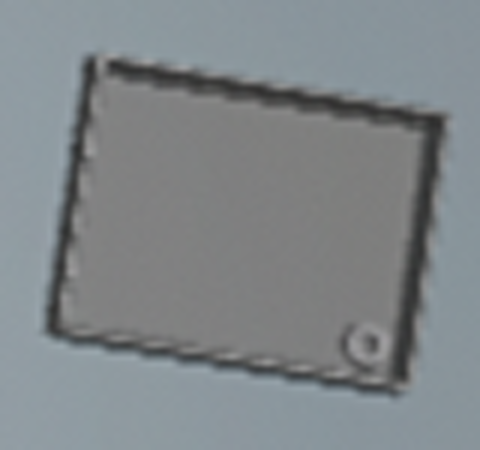

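Two candidates for the plug: the one at top (244,172) is an elongated narrow bar (bar plug, at fixture +y), the other at top (268,168) is a round cylinder (knob plug, fixture -y). The board on the +x side is up in the top view. The bar plug is the first one, as the bar shape is clear in both crops; the purple fixture is ignored.

```bash
cat > h.py <<'E'
from plant import arm
import cv2,numpy as np
from scipy.spatial.transform import Rotation as R
def cam(n,st=None):
    c=arm.get_calibration(n)
    if n=="wrist":
        T=np.eye(4);T[:3,:3]=R.from_rotvec(st['tool_rot']).as_matrix();T[:3,3]=st['tcp_pos']
        return c['intrinsics'],T@c['T_tool_cam']
    return c['intrinsics'],c['pose']
def ray(c,uv):
    K,P=c; uv=np.atleast_2d(np.asarray(uv,float))
    d=np.c_[uv,np.ones(len(uv))]@np.linalg.inv(K).T@P[:3,:3].T
    return P[:3,3],d
def onz(c,uv,z):
    o,d=ray(c,uv); return o+d*((z-o[2])/d[:,2])[:,None]
def proj(c,X):
    K,P=c; x=(np.atleast_2d(X)-P[:3,3])@P[:3,:3]@K.T
    return x[:,:2]/x[:,2:]
def rect(m,c,z):
    ct=max(cv2.findContours(m,0,1)[0],key=cv2.contourArea).reshape(-1,2)
    p=onz(c,ct,z)[:,:2].astype(np.float32); return cv2.minAreaRect(p),ct.mean(0)
E
python3 - <<'E'
from h import *
t=cam("top"); im=cv2.imread("pics/top0.png"); hsv=cv2.cvtColor(im,cv2.COLOR_BGR2HSV)
g=cv2.inRange(hsv,(60,100,40),(90,255,255)); m=np.zeros_like(g); m[125:170,225:280]=g[125:170,225:280]
print("board",rect(m,t,28))
# tray: low saturation vs mat
s=cv2.inRange(hsv[:,:,1],0,25); m=np.zeros_like(s); m[148:215,342:418]=s[148:215,342:418]
m=cv2.morphologyEx(m,cv2.MORPH_CLOSE,np.ones((5,5)))
print("tray",rect(m,t,28),m.sum()/255)
print("tray corners z28", onz(t,[[340+92/6,145+57/6],[340+443/6,145+116/6],[340+400/6,145+390/6],[340+50/6,145+332/6]],28)[:,:2].round(1))
a=[220+140/5.714,125+262/5.714]
print("bar top z86",onz(t,[a],86), "knob", onz(t,[[220+277/5.714,125+240/5.714]],86))
print("block corners z44",onz(t,[[220+92/5.714,125+330/5.714],[220+340/5.714,125+298/5.714]],44))
E
```

```text
board (((562.3895874023438, 197.62216186523438), (78.17396545410156, 120.6673355102539), 10.028203964233398), array([251.84297521, 149.00826446]))
tray (((468.2921447753906, -202.58639526367188), (219.49374389648438, 164.6830291748047), 82.06742095947266), array([377.29338843, 182.9214876 ])) 3095.0
tray corners z28 [[ 554.7 -130.4]
 [ 529.4 -316.6]
 [ 384.3 -294.3]
 [ 409.  -110.1]]
bar top z86 [[484.19937488 218.31825272  86.        ]] knob [[497.98937066 147.33283689  86.        ]]
block corners z44 [[451.84653933 243.03364945  44.        ]
 [473.42267797 109.44728499  44.        ]]
```

```bash
cat >> h.py <<'E'
def togo(target,ytool=None):
    s=arm.observe(); M=R.from_rotvec(s['tool_rot']).as_matrix()
    d=M.T@(np.asarray(target,float)-s['tcp_pos']); a=np.degrees(np.arctan2(M[1,1],M[0,1]))
    print("t",round(s['t'],2),"shift m",(d/1000).round(4),"tool y ang",a.round(2),"turn",None if ytool is None else round(((a-ytool)+180)%360-180,2),"tilt",M[:,2].round(4),"w",round(s['grip_width'],1),"F",s['contact_force'].round(1))
E
python3 - <<'E'
from h import *
togo([484,218,200],10)
E
```

```text
t 0.15 shift m [-0.3789 -0.153   0.0309] tool y ang 69.79 turn 59.79 tilt [-6.e-04 -8.e-04 -1.e+00] w 85.4 F [-1.  -0.2  0.1]
```

>>> jog_arm --plan '[[[1,-0.379,-0.153,0.031,60],[1,-0.379,-0.153,0.031,60],[1,-0.379,-0.153,0.031,60],[1,-0.379,-0.153,0.031,60],[1,-0.379,-0.153,0.031,60],[1,-0.379,-0.153,0.031,60],[1,-0.379,-0.153,0.031,60],[1,-0.379,-0.153,0.031,60],[1,-0.379,-0.153,0.031,60],[1,-0.379,-0.153,0.031,60]]]'

```text
t: 1.4
tcp_pos: [483.5, 219.0, 200.5]
tool_rot: [-2.022, -2.404, -0.0]
contact_force: [-0.6, 0.1, -1.1]
grip_width: 85.3
```

```bash
python3 - <<'E'
from h import *
togo([484,218,200],10)
s=arm.observe(); np.savez("w1.npz",**s)
im=arm.capture("wrist"); cv2.imwrite("pics/wrist1.png",im[:,:,::-1])
print(s['joint_pos'].round(2))
E
```

```text
t 1.4 shift m [-0.0011  0.0003  0.0005] tool y ang 9.87 turn -0.13 tilt [ 0.e+00  1.e-04 -1.e+00] w 85.3 F [-0.6  0.1 -1.1]
[0.2  0.35 1.53 0.   1.26 0.03]
```

View pics/wrist1.png

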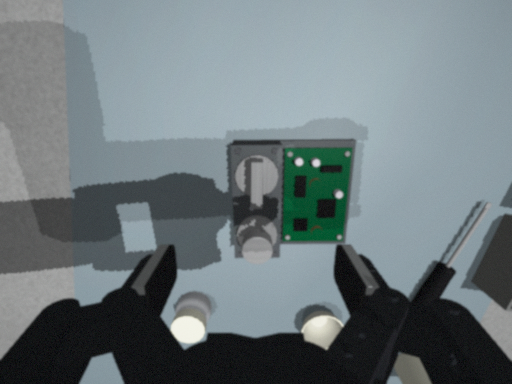

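The wrist view shows the fixture upright: bar handle at about (256,180), +y end up at (256,162), knob below at (257,245). The board is on the right (fixture +x). Measuring now.

```bash
python3 - <<'E'
from h import *
s=dict(np.load("w1.npz")); c=cam("wrist",s)
im=cv2.imread("pics/wrist1.png")
a=im[140:275,220:365]; cv2.imwrite("pics/crop1.png",cv2.resize(a,None,fx=4.4,fy=4.4,interpolation=cv2.INTER_CUBIC))
hsv=cv2.cvtColor(im,cv2.COLOR_BGR2HSV)
g=cv2.inRange(hsv,(60,100,40),(90,255,255)); m=np.zeros_like(g); m[130:260,270:360]=g[130:260,270:360]
print(rect(m,c,28))
b=cv2.cvtColor(im,cv2.COLOR_BGR2GRAY)
print(b[150:212:3,244:272:2])
print("tcp proj",proj(c,s['tcp_pos']),proj(c,[484,218,86]))
E
```

```text
(((560.4093017578125, 204.11233520507812), (78.11734008789062, 118.64569091796875), 10.224595069885254), array([315.24483776, 192.99410029]))
[[ 91  90  92  96  93  93  91  90  94  94  94  96  92  91]
 [ 91  90  91  90  90  89  91  92  91  91  89  95  93  93]
 [ 86  88  91 107 125 127 139 144 142 129 113  97  92  93]
 [115 106  86  75  76  80  80  87  88 112 152 147 137 101]
 [117  70  72  80 115 119 121 125 122 126 153 154 144 149]
 [105  72  70  85 146 152 154 155 152 150 155 153 153 154]
 [138  81  73  87 146 151 155 155 153 148 152 152 152 152]
 [115  73  74  87 146 151 151 156 151 148 153 150 151 152]
 [102  72  75  88 145 152 153 153 149 146 150 146 151 153]
 [138  79  74  86 143 151 152 154 148 143 148 148 150 149]
 [116  71  75  87 146 149 154 155 149 142 149 148 151 148]
 [107  73  73  90 146 151 154 153 149 139 147 145 150 146]
 [137  80  72  89 145 150 151 153 149 141 147 145 146 146]
 [114  72  73  93 145 150 151 154 146 141 145 144 146 145]
 [ 79  70  72  94 143 149 152 149 149 137 144 138 132 107]
 [ 50  46  56  88 144 152 151 150 145 114  70  70  81  82]
 [ 40  37  40  81 144 147 153 149 144 104  42  35  45  58]
 [ 42  37  40  83 138 148 152 150 146 102  41  42  36  35]
 [ 41  39  37  58  77  83 121 144 127  79  41  38  38  39]
 [ 41  39  41  71  71  70  71  76  74  57  36  38  37  37]
 [ 38  40  40  53  59  42  40  38  40  39  45  39  38  38]]
tcp proj [[254.56210889 248.40126261]] [[254.93654771 190.26597019]]
```

View pics/crop1.png

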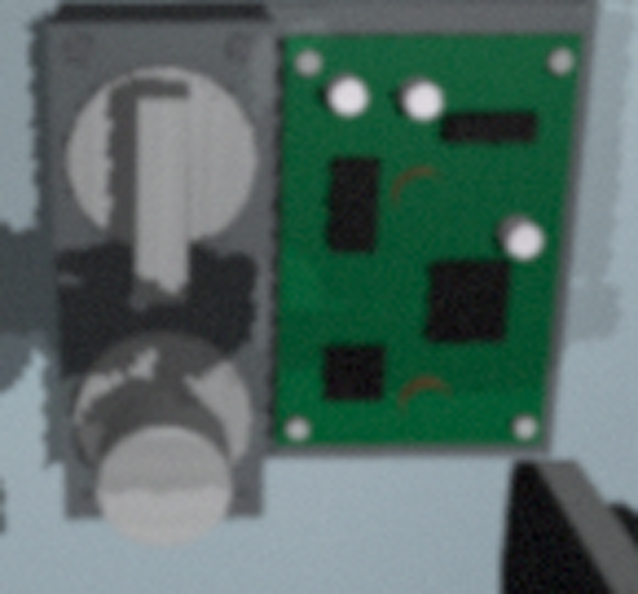

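```bash
python3 - <<'E'
from h import *
s=dict(np.load("w1.npz")); c=cam("wrist",s)
def y(v): return v/4.4+140
def x(v): return v/4.4+220
P=onz(c,[[x(135),y(97)],[x(190),y(97)],[x(188),y(285)],[x(136),y(280)]],86)
print(P.round(1)); print(P.mean(0)); 
d=P[:2].mean(0)-P[2:].mean(0); print(np.linalg.norm(d),np.degrees(np.arctan2(-d[0],d[1])))
f=onz(c,[[x(162),y(158)]],50); print("flange",f)
k=onz(c,[[x(165),y(484)]],86); print("knob",k); d=P.mean(0)-k[0]; print(np.linalg.norm(d),np.degrees(np.arctan2(-d[0],d[1])))
# block top edges z44
B=onz(c,[[x(50),y(20)],[x(270),y(20)],[x(262),y(515)],[x(67),y(515)]],44);print(B.round(1),B.mean(0))
E
```

```text
[[475.1 245.2  86. ]
 [486.9 247.2  86. ]
 [494.3 204.3  86. ]
 [482.4 203.4  86. ]]
[484.69859354 225.02324988  86.        ]
42.98217295346246 9.896129947786706
flange [[485.21505678 223.30322543  50.        ]]
knob [[498.16237834 152.77196241  86.        ]]
73.49504773426872 10.555803734003712
[[452.1 251.7  44. ]
 [505.7 261.   44. ]
 [531.7 123.7  44. ]
 [477.2 114.2  44. ]] [491.68195521 187.63839051  44.        ]
```

```bash
python3 - <<'E'
from h import *
togo([485,223,125],10)
E
```

```text
t 1.45 shift m [0.0037 0.0021 0.0755] tool y ang 9.87 turn -0.13 tilt [ 2.e-04  1.e-04 -1.e+00] w 85.3 F [1.  0.7 0.6]
```

>>> jog_arm --plan '[[[1,0.0035,0.002,0.04,0],[1,0.0035,0.002,0.075,0],[1,0.0035,0.002,0.075,0],[1,0.0035,0.002,0.075,0]]]'

```text
t: 1.95
tcp_pos: [486.1, 222.4, 126.8]
tool_rot: [2.022, 2.402, 0.003]
contact_force: [0.1, 0.9, 1.0]
grip_width: 85.4
```

```bash
python3 - <<'E'
from h import *
togo([485,223,125],10)
s=arm.observe(); np.savez("w2.npz",**s)
im=arm.capture("wrist")[:,:,::-1]; cv2.imwrite("pics/wrist2.png",im)
cv2.imwrite("pics/crop2.png",cv2.resize(im[130:310,160:360],None,fx=3.2,fy=3.2,interpolation=cv2.INTER_CUBIC))
s2=arm.capture("scene")[:,:,::-1]; cv2.imwrite("pics/scene2.png",s2)
print(proj(cam("wrist",s),[[485,223,86],[485,223,50]]))
E
```

```text
t 1.95 shift m [ 0.0008 -0.001   0.0018] tool y ang 9.82 turn -0.18 tilt [ 2.1e-03  4.0e-04 -1.0e+00] w 85.4 F [0.1 0.9 1. ]
[[253.09792148 218.90739994]
 [253.23950639 201.74772077]]
```

View pics/crop2.png

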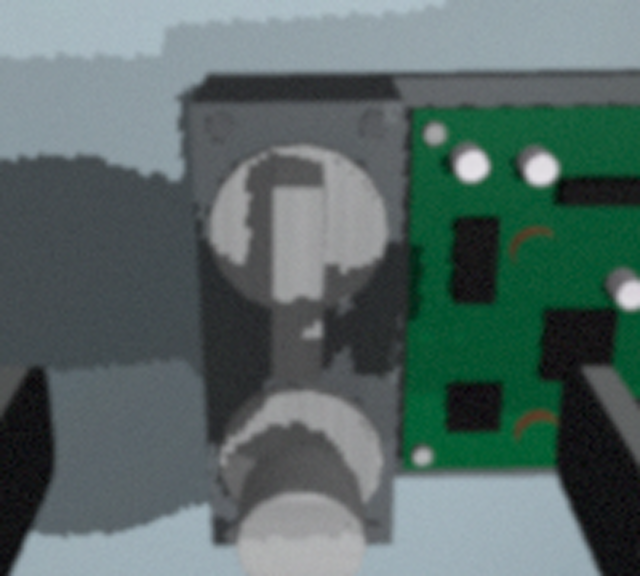

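The wrist crop shows the bar's top face from crop (271–325, 185–375) i.e. pixels about (253,217) at its middle, straddled by the open fingers with room on both sides.

```bash
python3 - <<'E'
from h import *
s=dict(np.load("w2.npz")); c=cam("wrist",s)
q=lambda u,v:[u/3.2+160,v/3.2+130]
P=onz(c,[q(272,186),q(323,186),q(325,377),q(271,377)],86)
print(P.round(1),P.mean(0)); d=P[:2].mean(0)-P[2:].mean(0); print(np.linalg.norm(d),np.degrees(np.arctan2(-d[0],d[1])))
print("flange",onz(c,[q(298,225)],50))
print("knob",onz(c,[q(301,550)],86))
print("block",onz(c,[q(185,100),q(405,105)],44))
E
```

```text
[[475.4 245.2  86. ]
 [486.4 247.1  86. ]
 [495.3 200.6  86. ]
 [482.8 198.5  86. ]] [484.98841239 222.86321748  86.        ]
47.34676454931222 9.873138019029478
flange [[484.68307697 224.26837696  50.        ]]
knob [[498.19764339 150.73854079  86.        ]]
block [[450.0818177  251.3150437   44.        ]
 [506.9828868  259.81670067  44.        ]]
```

```bash
python3 - <<'E'
from h import *
togo([485,223,58],9.9)
E
```

```text
t 2.05 shift m [ 0.001  -0.0013  0.0689] tool y ang 9.8 turn -0.1 tilt [ 2.8e-03  6.0e-04 -1.0e+00] w 85.1 F [-0.4 -0.2  0. ]
```

>>> jog_arm --plan '[[[1,0.0,-0.001,0.03,0],[1,0.0,-0.001,0.055,0],[1,0.0,-0.001,0.068,0],[1,0.0,-0.001,0.068,0],[1,0.0,-0.001,0.068,0]]]'

```text
t: 2.68
tcp_pos: [485.3, 221.9, 58.4]
tool_rot: [2.023, 2.402, 0.002]
contact_force: [-0.6, 0.3, 0.0]
grip_width: 85.3
```

```bash
python3 - <<'E'
from h import *
togo([485,223,58],9.9)
E
```

```text
t 2.67 shift m [ 0.0011 -0.0001  0.0004] tool y ang 9.79 turn -0.11 tilt [ 1.9e-03  4.0e-04 -1.0e+00] w 85.3 F [-0.6  0.3  0. ]
```

>>> jog_arm --plan '[[[0,0.001,0,0,0],[0,0.001,0,0,0],[0,0.001,0,0,0],[0,0.001,0,0,0],[0,0.001,0,0,0],[0,0.001,0,0,0],[0,0.001,0,0,0],[0,0.001,0,0,0]]]'

```text
t: 3.68
tcp_pos: [484.4, 222.7, 57.4]
tool_rot: [2.024, 2.403, 0.0]
contact_force: [-3.0, -1.1, 5.1]
grip_width: 11.2
```

```bash
python3 - <<'E'
from h import *
togo([485,223,58],9.9); print(arm.observe()['moment'])
E
```

```text
t 3.67 shift m [ 0.0002  0.0006 -0.0006] tool y ang 9.78 turn -0.12 tilt [ 0. -0. -1.] w 11.2 F [-3.  -1.1  5.1]
[-0.06597956  0.41111198 -0.18150026]
```

>>> jog_arm --plan '[[[0,0,0,-0.0005,5],[0,0,0,-0.001,11],[0,0,0,-0.002,17],[0,0,0,-0.003,22],[0,0,0,-0.004,26],[0,0,0,-0.004,26],[0,0,0,-0.004,26]]]'

```text
t: 4.55
tcp_pos: [483.9, 222.3, 59.3]
tool_rot: [-2.511, -1.887, 0.003]
contact_force: [6.1, 0.4, -19.4]
grip_width: 11.1
```

```bash
python3 - <<'E'
from h import *
togo([485,223,58],9.9); print(arm.observe()['moment'])
im=arm.capture("wrist")[:,:,::-1]; cv2.imwrite("pics/wrist3.png",im)
E
```

```text
t 4.55 shift m [0.0009 0.0009 0.0013] tool y ang -16.14 turn -26.04 tilt [-1.9e-03 -8.0e-04 -1.0e+00] w 11.1 F [  6.1   0.4 -19.4]
[-0.05826448 -1.10573284 -0.01009619]
```

View pics/wrist3.png

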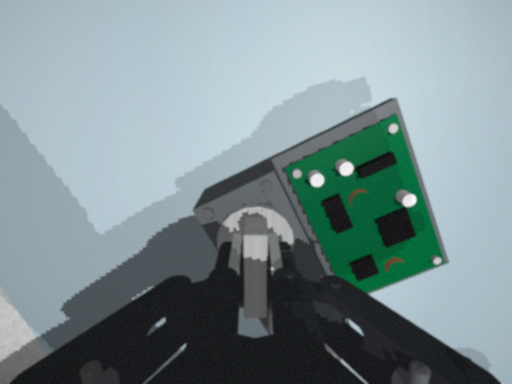

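The bar at (256,270) stays aligned with the jaws while the fixture appears turned about 26°, so the plug turned with the grip and has risen about 2 mm. Now the twist back.

>>> jog_arm --plan '[[[0,0,0,-0.0005,-7],[0,0,0,-0.0015,-15],[0,0,0,-0.0025,-23],[0,0,0,-0.0035,-31],[0,0,0,-0.0045,-39],[0,0,0,-0.0055,-46],[0,0,0,-0.006,-52],[0,0,0,-0.006,-52],[0,0,0,-0.006,-52]]]'

```text
t: 5.72
tcp_pos: [483.3, 222.5, 65.8]
tool_rot: [-1.432, -2.793, 0.003]
contact_force: [2.7, 1.1, -24.4]
grip_width: 11.1
```

```bash
python3 - <<'E'
from h import *
togo([485,223,58],9.9); print(arm.observe()['moment'])
im=arm.capture("wrist")[:,:,::-1]; cv2.imwrite("pics/wrist4.png",im)
im=arm.capture("scene")[:,:,::-1]; cv2.imwrite("pics/scene4.png",cv2.resize(im[165:275,225:335],None,fx=5,fy=5,interpolation=cv2.INTER_CUBIC))
E
```

```text
t 5.72 shift m [-0.0006  0.0016  0.0078] tool y ang 35.71 turn 25.81 tilt [-3.2e-03 -7.0e-04 -1.0e+00] w 11.1 F [  2.7   1.1 -24.4]
[ 0.20281633 -0.4116197   0.05403062]
```

View pics/wrist4.png

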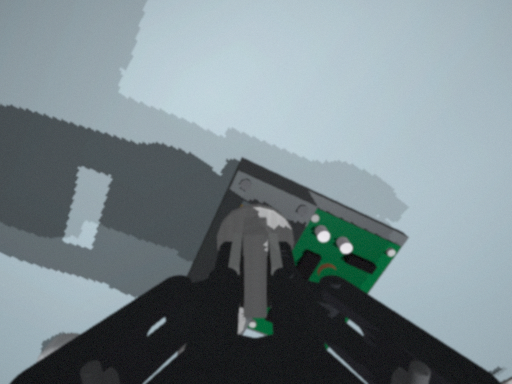

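View pics/scene4.png

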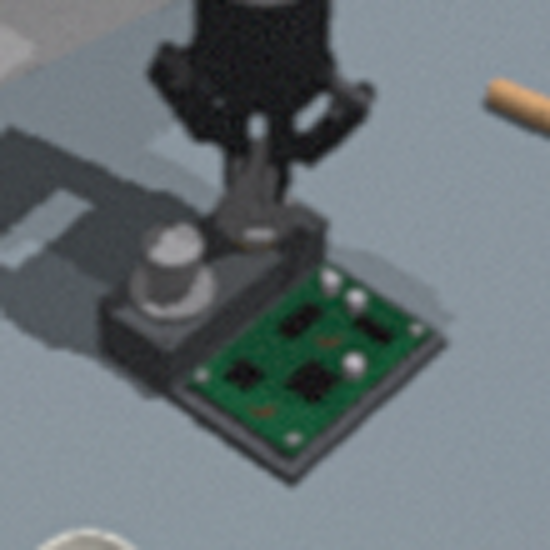

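The bar is still held and aligned with the jaws at (256,265), turned 26° anticlockwise. The TCP has risen 8.4 mm; in the scene crop the flange is just off the block. Drawing it out now.

>>> jog_arm --plan '[[[0,0,0,-0.004,3],[0,0,0,-0.008,6],[0,0,0,-0.012,9],[0,0,0,-0.016,12],[0,0,0,-0.021,15],[0,0,0,-0.028,18],[0,0,0,-0.036,20],[0,0,0,-0.05,20],[0,0,0,-0.07,20],[0,0,0,-0.09,20]]]'

```text
t: 7.08
tcp_pos: [484.7, 222.8, 159.1]
tool_rot: [1.894, 2.505, 0.002]
contact_force: [0.3, 0.6, -1.9]
grip_width: 10.8
```

>>> jog_arm --plan '[[[0,0,0,-0.02,0],[0,0,0,-0.025,0],[0,0,0,-0.025,0]]]'

```text
t: 7.45
tcp_pos: [484.4, 222.7, 182.5]
tool_rot: [1.895, 2.505, 0.001]
contact_force: [0.1, -0.3, -1.8]
grip_width: 11.2
```

```bash
python3 - <<'E'
from h import *
togo([469,-205,175],-7.7); print(arm.observe()['joint_pos'])
im=arm.capture("wrist")[:,:,::-1]; cv2.imwrite("pics/wrist5.png",im)
im=arm.capture("scene")[:,:,::-1]; cv2.imwrite("pics/scene5.png",im)
E
```

```text
t 7.45 shift m [-0.4074 -0.1313  0.0074] tool y ang 15.8 turn 23.5 tilt [ 5.e-04  1.e-04 -1.e+00] w 11.2 F [ 0.1 -0.3 -1.8]
[ 2.11068059e-01  3.72796536e-01  1.54608771e+00 -2.45608390e-06
  1.22216258e+00 -6.46763229e-02]
```

View pics/wrist5.png

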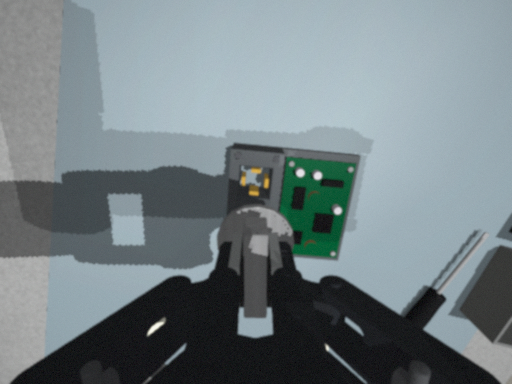

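View pics/scene5.png

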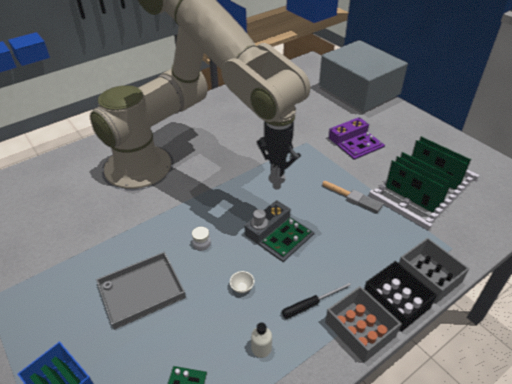

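The socket at wrist (255,180) is empty. The plug hangs from the jaws at (256,265), and the knob plug is still seated (scene (260,218)). I'll check the tray from the scene camera too, then carry the plug over.

```bash
python3 - <<'E'
from h import *
c=cam("scene"); im=cv2.imread("pics/scene5.png")
P=onz(c,[[165,256],[186,291],[111,323],[97,285]],26); print(P.round(0),P.mean(0))
togo([472,-208,182],-7.7)
E
```

```text
[[ 427. -118.   26.]
 [ 560. -129.   26.]
 [ 530. -319.   26.]
 [ 405. -304.   26.]] [ 480.61297832 -217.17598971   26.        ]
t 7.55 shift m [-4.111e-01 -1.289e-01 -2.000e-04] tool y ang 15.79 turn 23.49 tilt [-1.2e-03 -3.0e-04 -1.0e+00] w 10.9 F [-0.8 -0.2 -1.4]
```

>>> jog_arm --plan '[[[0,-0.02,-0.006,0,1],[0,-0.06,-0.019,0,4],[0,-0.11,-0.034,0,7],[0,-0.16,-0.05,0,10],[0,-0.21,-0.066,0,13],[0,-0.26,-0.081,0,16],[0,-0.31,-0.097,0,19],[0,-0.355,-0.111,0,22],[0,-0.39,-0.122,0,23],[0,-0.411,-0.129,0,23.5]]]'

```text
t: 8.8
tcp_pos: [471.7, -209.2, 181.6]
tool_rot: [-2.367, -2.064, 0.0]
contact_force: [1.0, -0.6, -2.1]
grip_width: 11.1
```

>>> jog_arm --plan '[[[0,0,0,0,0],[0,0,0,0.03,0],[0,0,0,0.06,0],[0,0,0,0.075,0],[0,0,0,0.08,0],[0,0,0,0.08,0]]]'

```text
t: 9.55
tcp_pos: [472.5, -207.8, 102.8]
tool_rot: [2.365, 2.067, 0.0]
contact_force: [0.2, 0.5, -2.1]
grip_width: 11.1
```

```bash
python3 - <<'E'
from h import *
togo([472,-208,47.5],-7.7)
for n in("wrist","scene","top"):
    im=arm.capture(n)[:,:,::-1]; cv2.imwrite(f"pics/{n}6.png",im)
w=cv2.imread("pics/wrist6.png"); s=cv2.imread("pics/scene6.png")[215:335,80:240]
cv2.imwrite("pics/six.png",np.hstack([cv2.resize(w,(400,300)),cv2.resize(s,(400,300))]))
E
```

```text
t 9.55 shift m [-0.0003 -0.0005  0.0553] tool y ang -7.69 turn 0.01 tilt [ 7.e-04 -4.e-04 -1.e+00] w 11.1 F [ 0.2  0.5 -2.1]
```

View pics/six.png

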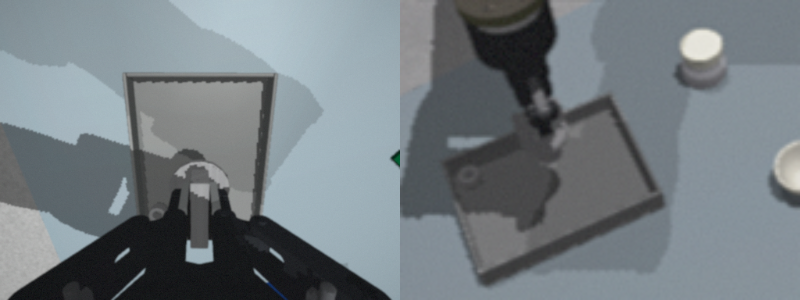

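The plug hangs over the tray, clear of the collar (left of the plug). I'll lower it, finishing in small steps.

>>> jog_arm --plan '[[[0,0,0,0.02,0],[0,0,0,0.036,0],[0,0,0,0.046,0],[0,0,0,0.05,0],[0,0,0,0.052,0],[0,0,0,0.0535,0],[0,0,0,0.0535,0]]]'

```text
t: 10.58
tcp_pos: [472.2, -207.9, 49.0]
tool_rot: [2.366, 2.067, 0.0]
contact_force: [0.1, -0.7, -1.3]
grip_width: 11.2
```

>>> jog_arm --plan '[[[0,0,0,0.001,0],[0,0,0,0.0015,0],[0,0,0,0.002,0],[0,0,0,0.002,0]]]'

```text
t: 11.08
tcp_pos: [472.2, -207.9, 47.4]
tool_rot: [2.365, 2.067, 0.0]
contact_force: [-2.3, 0.7, 5.2]
grip_width: 10.9
```

The plug has touched down: the vertical force went from -2 to +5 N at the expected height. Releasing.

>>> jog_arm --plan '[[[0.2,0,0,0,0],[0.5,0,0,0,0],[0.8,0,0,0,0],[1,0,0,0,0],[1,0,0,0,0],[1,0,0,0,0],[1,0,0,0,0]]]'

```text
t: 11.95
tcp_pos: [472.1, -207.8, 46.8]
tool_rot: [2.366, 2.067, -0.0]
contact_force: [0.3, -0.0, 0.4]
grip_width: 85.2
```

>>> jog_arm --plan '[[[1,0,0,-0.015,0],[1,0,0,-0.04,0],[1,0,0,-0.08,0],[1,0,0,-0.12,0],[1,0,0,-0.15,0],[1,0,0,-0.15,0],[1,0,0,-0.15,0],[1,0,0,-0.15,0]]]'

```text
t: 12.95
tcp_pos: [471.7, -207.6, 196.0]
tool_rot: [-2.365, -2.066, 0.001]
contact_force: [1.3, -1.3, -0.7]
grip_width: 85.2
```

```bash
python3 - <<'E'
from h import *
togo([472,-208,198])
s=arm.observe(); np.savez("w7.npz",**s)
for n in("wrist","scene","top"):
    im=arm.capture(n)[:,:,::-1]; cv2.imwrite(f"pics/{n}7.png",im)
w=cv2.imread("pics/wrist7.png"); s=cv2.imread("pics/scene7.png")[170:335,80:300]
cv2.imwrite("pics/seven.png",np.hstack([cv2.resize(w,(400,300)),cv2.resize(s,(400,300))]))
E
```

```text
t 12.95 shift m [-0.0003  0.0003 -0.002 ] tool y ang -7.72 turn None tilt [-0.0014  0.001  -1.    ] w 85.2 F [ 1.3 -1.3 -0.7]
```

View pics/seven.png

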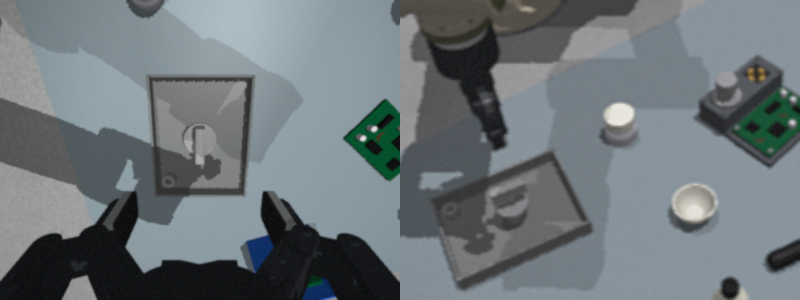

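The wrist half shows the plug standing in the tray at (199,143), near its middle. The gripper is open and well clear. The scene half shows the knob plug still seated at (727,88) beside the empty socket. Handing in.

```bash
python3 - <<'E'
from plant import arm
print(arm.sign_off())
E
```

```text
the job is handed in; nothing more can be done
None
```

The bar plug is out of the fixture and standing near the middle of the grey tray, released. I handed the job in at about 13 s of the 51 s allowed; sign-off gives no verdict.

- **Twists:** I gripped the bar across its thickness and turned it about 26° clockwise, with about 2 mm of rise. I then turned it to about 26° anticlockwise, with about 8 mm of rise in total and a pull of up to about 24 N. After that I drew it right out. The angles and rises are from the tool's measured pose; after each twist the wrist picture showed the bar still aligned with the jaws, and a scene crop after the second showed the plug still in its socket.
- **Set-down:** I lowered it in small steps until the vertical force went from about -2 N to +5 N at the expected height, then opened the gripper and rose 150 mm clear.
- **Last checks:** The final pictures show the plug standing in the tray, clear of the collar, the knob plug still seated by eye and the gripper open and touching nothing. I did not measure the knob plug's position again at the end.
- **Disagreements:** The first top-camera estimate of the plug was about 5 mm off in y from the two wrist views, so I used the wrist views. The scene and top cameras put the tray centre about 11 mm apart in x, well within the tray's margin.

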